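Screwdriver from its slanted rest, held upright over the enclosure screw

TASK

Draw the screwdriver out of its slanted tube in the tool rest, turn it upright with the blade pointing straight down, and hold it with the tip centred a couple of centimetres above the big screw on the drive enclosure, ready to use, without touching the enclosure with it. The job finishes while you are still holding the screwdriver still in the air there: do not put it down or let go. Leave the torch in its tube and everything else on the desk where it is.

Things in the scene. Friction and masses are not known exactly. Their poses are not given: they have to be found in the camera images.
- screwdriver: Screwdriver, 180 mm, 70-120 g: steel shaft 75 mm long, 6 mm thick, then a round black handle 105 mm long, 28 mm thick, with a domed end. Origin at the blade tip, z axis along the shaft to the handle's end. It stands tip first, loose, in one tube of the rest, leaning 45 degrees; from 115 to 180 mm along z it sticks out. It comes out along its own z axis, clear after 115 mm.
- screwdriver_end (a point): Centre of the domed end of the screwdriver's handle, 180 mm from the blade tip along the screwdriver's z axis.
- tool_rest: Fixed rest: wooden foot 150 x 160 x 12 mm with two steel tubes leaning 45 degrees, mouths up and towards the rest's +x (away from the robot). Tubes: axes at y = -40 and +40 mm, 43 mm outside, 33 mm inside, 118 mm long, lower end closed, mouth centre at x = 38, z = 103 mm. Origin: centre of the foot's underside. One holds the screwdriver, the other the torch.
- torch: Bystander: aluminium torch, 158 mm long, body 28 mm and flat wide head 38 mm in diameter, standing head up in the other tube. Origin at the centre of its lower end, z axis towards its head.
- enclosure: Fixed drive enclosure: flat black box with an aluminium lid, 120 (x) x 180 (y) x 41 mm high. Origin at the centre of its underside. Dark vent lines on the lid mark the half without the screw.
- screw (a point): Centre of the top of the only screw on the enclosure's lid, a steel cross-slotted head 16 mm in diameter standing 4 mm proud of the lid, 45 mm above the desk, at y = +55 mm of the enclosure. Its z axis is up.
- phone: Bystander: black phone lying flat, 150 x 72 x 9 mm. Origin at the centre of its underside.
- fan: Bystander: square black computer fan lying flat, 120 x 120 x 25 mm. Origin at the centre of its underside.
- mouse: Bystander: black computer mouse, 105 x 58 x 34 mm. Origin at the centre of its underside.
- mug: Bystander: white mug, 82 mm in diameter, 95 mm high. Origin at the centre of its underside.
- dish: Bystander: shallow steel dish, 90 mm in diameter, 22 mm high. Origin at the centre of its underside.

How it is judged (in metres and radians):
At the end, for the whole second after the job is handed in: The screwdriver is in the fingers, still, blade down within 0.15 rad (about 8 degrees) of vertical, its tip within 15 mm of the screw's centre seen from above and 5 to 50 mm above the screw's top, touching neither the enclosure nor the tool rest, the torch still in its tube (moved less than 20 mm) (angle between screwdriver's own z axis and vertical below 0.15 rad and horizontal distance between screwdriver and screw below 0.015 m and z of screwdriver in the frame of screw between 0.005 and 0.05 m and height (world z) of screwdriver_end above 0.2 m and contact force between screwdriver and the fingers above 1 N and contact force between screwdriver and enclosure below 0.05 N and contact force between screwdriver and tool_rest below 0.05 N and linear speed of screwdriver below 0.03 m/s and distance of torch from where it was at the start of the episode below 0.02 m); the arm keeps its last pose, push and grip.
It fails at once if the screwdriver is pressed on the enclosure (contact force between screwdriver and enclosure above 2 N).
It fails at once if the torch is pulled up or moved by more than 20 mm (distance of torch from where it was at the start of the episode above 0.02 m).
It fails at once if the phone, fan, mouse, mug or dish is pushed away by more than 30 mm (distance of any of phone, fan, mouse, mug, dish from where it was at the start of the episode above 0.03 m).
It also fails if it takes over 42 s, if anything falls off the work surface, if the arm or the gripper's body presses on something with over 40 N, if the wrist force passes 120 N, or if a joint passes its speed limit or range.

ROBOT

A 6-joint arm with a two-finger parallel gripper is mounted at the origin on the work surface. World frame = base frame: x ahead of the robot, y to its left, z up, the work surface at z = 0. Lengths are in mm, angles in rad, forces in N, time in s.
With the tool pointing down it reaches from about 350 to 725 mm from the base axis. Payload 4.3 kg.
Tool frame: the origin (TCP) lies at the very end of the fingers, on their centre line; the grasp point (between the pads) lies bot.tcp_to_grasp behind it (bot.tcp_to_grasp is the distance from the TCP to the grasp point, in mm); z points along the fingers, y is the line along which they close (so a half turn about z gives the same grasp; the last joint's range is limited). The gripper opens to 85 mm and grips with 20 to 120 N. Pads are 22 mm wide; open, the fingers measure 114 mm over their backs; the gripper's body (76 mm by 85 mm) begins 54 mm behind the grasp point. The pads swing forward as they close: fully open they stand 13 mm farther back than shut.
Start: joints at [-0.11, 0.377, 0.081, 1.274, 0, 1.46], TCP at [575.036, 0.002, 231.329] pointing down, gripper open.
Joint ranges: [-2.72, 2.72], [-0.84, 1.66], [-1.02, 1.22], [-1.77, 2.12], [-1.37, 1.28], [-3.14, 3.14]. Speed limits (rad/s): [2.57, 2.57, 3.14, 3.14, 3.14, 3.14].

INTERFACE

Orientations are given as a 3x3 rotation matrix whose columns are the frame's x, y, z axes.
In Python, from rig import bot gives the robot as it stands.
- The arm moves only by the tool servo_tool, never from a script. Its arguments are lists of equal length, an entry for each row: "slide": the shift along the tool's x, y, z in cm, a list of three; "rotation": the turn, a rotation vector about the tool's x, y, z in degrees, a list of three; "jaw": the finger opening in cm, from 0 to 8.54. A call has 1 to 20 rows; each row is the pose to reach, as a shift and turn from the pose commanded when the call began, along the tool's axes at that moment; what a row does not reach only later rows make up. A row lasts 1/12 s, in which the tool goes at most 41.7 mm and 7.16 degrees, less where a joint would pass 70% of its speed; a pose out of reach is approached as far as the arm can. A call with a gripper value outside its range is refused whole. The fingers move at their own pace and stop on an object; "force" is the grip in N (left out, the last holds). Time passes only in rows, so rows that repeat a pose let the fingers close. It gives the time, the measured TCP pose, the force, the opening and the grip force at its end, in the units of the state.
- bot.get_state(): the state, without advancing time (a new reading comes with each control period).
- bot.grab_frame(name): name is "scene" or "side" or "wrist"; returns a dict with "color" (384x512x3 uint8, red, green, blue), "camera_matrix" (3x3 intrinsics, pixels), "dist_coeffs" ([k1, k2, p1, p2, k3] as OpenCV has them; the pictures are not rectified), "pose" (4x4, takes a point from camera to world coordinates); the wrist camera has in their place "mount" (4x4, takes a point from camera to tool coordinates, whose origin is the TCP and whose axes are the flange's). Camera axes: x right, y down, z forward; pixel columns grow to the right and rows downward; lengths in mm; the calibration is good to about 2 mm. A picture is of the moment at which its call begins: read the wrist's pose just before it. There is no depth.
- bot.sign_off(): hands the job in; it is judged then, once.
The state is a dict: "clock": time; "joint_positions": joint angles; "qd": joint speeds; "joint_efforts": joint torques, N m; "ee_pos": TCP position; "ee_rot": TCP orientation; "force": force on the tool from outside, world axes, zero at the start; "wrist_torque": the same for the moment, N m; "width": finger opening in mm; "grasp_force": force on a finger pad.
Only numpy, scipy, OpenCV 4.12 (cv2) and the standard library are available. Lean on these libraries where they do the work, as an engineer would, in place of code of your own. Each camera call takes 0.05 s, during which the arm holds its last target. There are 200 camera calls.

## Working session

There is one attempt and no reset: what is moved stays moved. The work goes in short steps, Python scripts to look and compute and a tool call to move; the robot and the scene stay as the last step left them, time stands still between calls to the robot, and variables do not carry over. Pictures are saved under pics/ and viewed, at most 10 in all, crops included, and the job is handed in when it is done.

Besides the shell and the picture viewer there is one more tool, called after "Request:" by a JSON object that holds its "fn" and its "kwargs". servo_tool: Moves the arm, as the interface text tells. Its arguments: {"type":"object","properties":{"slide":{"type":"array","items":{"type":"array","items":{"type":"number"}}},"rotation":{"type":"array","items":{"type":"array","items":{"type":"number"}}},"jaw":{"type":"array","items":{"type":"number"}},"force":{"type":"number"}},"required":["slide","rotation","jaw"]}

```bash
mkdir -p pics
python3 - <<'E'
from rig import bot
import cv2,numpy as np
s=bot.get_state();print(s['clock'],s['ee_pos'],np.round(s['ee_rot'],3).tolist(),s['width'],bot.tcp_to_grasp)
for n in['scene','side']:
    f=bot.grab_frame(n);cv2.imwrite(f'pics/{n}0.png',f['color'][:,:,::-1]);np.savez(f'{n}0.npz',**{k:np.array(v) for k,v in f.items()})
    print(n,np.round(f['pose'],3).tolist(),np.round(f['camera_matrix'],1).tolist(),f['dist_coeffs'])
f=bot.grab_frame('wrist');print(np.round(f['mount'],3).tolist());cv2.imwrite('pics/w0.png',f['color'][:,:,::-1])
E
```

```text
0.0 [5.74329117e+02 9.32782356e-02 2.30351077e+02] [[-0.0, 1.0, -0.002], [1.0, 0.0, 0.0], [0.0, -0.002, -1.0]] 85.37993335987922 18.700000000000003
scene [[0.672, 0.51, -0.537, 1488.104], [0.741, -0.463, 0.487, -787.656], [0.0, -0.725, -0.689, 1268.354], [0.0, 0.0, 0.0, 1.0]] [[490.0, 0.0, 258.5], [0.0, 490.0, 187.7], [0.0, 0.0, 1.0]] [-0.16731304  0.          0.          0.          0.        ]
side [[-0.982, -0.14, 0.124, 420.677], [-0.186, 0.674, -0.715, 954.847], [0.017, -0.725, -0.689, 1036.899], [0.0, 0.0, 0.0, 1.0]] [[450.2, 0.0, 263.8], [0.0, 450.2, 195.2], [0.0, 0.0, 1.0]] [-0.16310176  0.          0.          0.          0.        ]
[[-0.001, -0.959, -0.283, 71.747], [1.0, -0.001, 0.0, -0.354], [-0.001, -0.283, 0.959, -142.524], [0.0, 0.0, 0.0, 1.0]]
```

View pics/scene0.png

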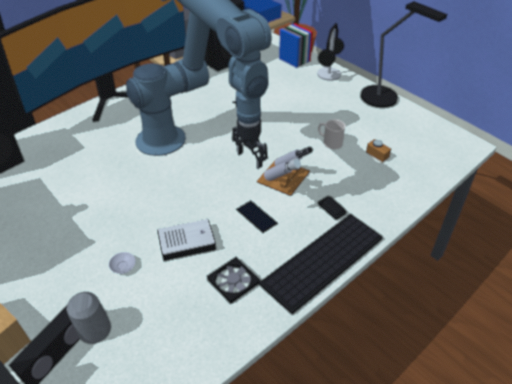

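View pics/side0.png

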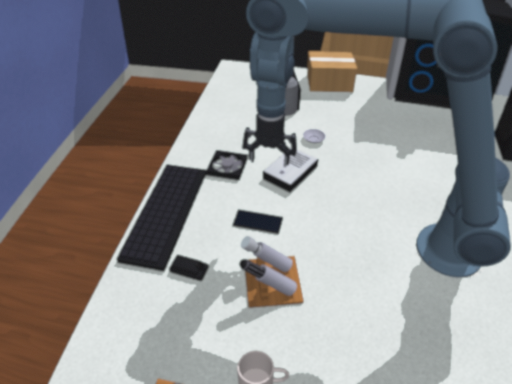

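The scene view shows the rest at about (285,175) with the black handle end at (307,151). The enclosure is at (187,238), with its screw near (203,231). The side view shows the handle end at (246,265), the torch at (250,243) and the enclosure at (291,170). I'll zoom in on these.

Run:
```python
import cv2,numpy as np
a=cv2.imread('pics/scene0.png');b=cv2.imread('pics/side0.png')
z=lambda im,x,y:cv2.resize(im[y:y+58,x:x+78],None,fx=5,fy=5,interpolation=cv2.INTER_CUBIC)
cv2.imwrite('pics/c0.png',np.vstack([np.hstack([z(a,250,138),z(b,235,230)]),np.hstack([z(a,150,210),z(b,255,140)])]))
```

```text
(no output)
```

View pics/c0.png

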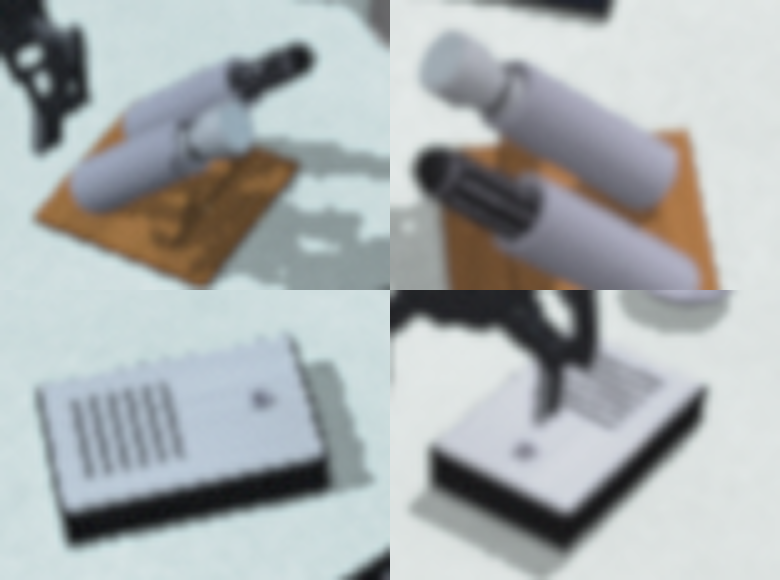

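Crops: the handle's dome centre is at scene (309.6,149.2) and side (243,263). The screw is at scene (202,231.6) and side (281.6,171.6). The foot corners at z=12 are at scene (256.6,181.4), (291,195) and (309.4,170).

```bash
cat > h.py <<'E'
import cv2,numpy as np
def ray(f,p,pose=None):
    T=f['pose'] if pose is None else pose
    u=cv2.undistortPoints(np.array([[p]],float),f['camera_matrix'],f['dist_coeffs'])[0,0]
    d=T[:3,:3]@[u[0],u[1],1];return T[:3,3],d/np.linalg.norm(d)
def plane(f,p,z,pose=None):
    o,d=ray(f,p,pose);return o+d*(z-o[2])/d[2]
def tri(*rs):
    A=sum(np.eye(3)-np.outer(d,d) for o,d in rs);b=sum((np.eye(3)-np.outer(d,d))@o for o,d in rs)
    x=np.linalg.solve(A,b);return x,[round(float(np.linalg.norm(np.cross(x-o,d))),1) for o,d in rs]
E
python3 - <<'E'
from h import *
a=np.load('scene0.npz');b=np.load('side0.npz')
np.set_printoptions(precision=1,suppress=True)
P=lambda f,c,x,y,X,Y,z=12:print(plane(f,(x+c[0]/5-.4,y+c[1]/5-.4),z))
print('dome',tri(ray(a,(309.6,149.2)),ray(b,(243,263))))
print('screw',plane(a,(202,231.6),45),plane(b,(281.6,171.6),45))
print('foot');[print(plane(a,p,12)) for p in [(256.6,181.4),(291,195),(309.4,170)]]
print('foot side');[print(plane(b,(234.6+u/5,229.6+v/5),12)) for u,v in [(298,130),(45,158)]]
print('lid');[print(plane(a,(149.6+u/5,209.6+v/5),41)) for u,v in [(38,98),(290,48),(327,170),(70,225)]]
# mouth rims / tube lower
print('mouth',tri(ray(a,(249.6+240/5,137.6+75/5)),ray(b,(234.6+130/5,229.6+205/5))))
E
```

```text
dome (array([586.3, 280.6, 144.6]), [0.1, 0.1])
screw [ 565.4 -204.6   45. ] [ 561.6 -200.8   45. ]
foot
[478.5 117.8  12. ]
[617.7 162.2  12. ]
[567.6 313.   12. ]
foot side
[470.8 124.3  12. ]
[610.6 173.6  12. ]
lid
[ 452.7 -309.1   41. ]
[ 530.4 -154.1   41. ]
[ 632.1 -202.9   41. ]
[ 557.8 -355.    41. ]
mouth (array([542.6, 267.4, 108.5]), [1.2, 1.2])
```

Request:
{"fn": "servo_tool", "kwargs": {"slide": [[3, 0, 0], [6, 0, 0], [9, 0, 0], [12, 0, 0], [15, 0, 0], [18, 0, 0], [21, 0, 0], [24, 0, 0], [26, -0.2, 0], [27.6, -0.3, 0], [27.6, -0.3, 0], [27.6, -0.3, 0], [27.6, -0.3, 0]], "rotation": [[0, 0, 7], [0, 0, 14], [0, 0, 21], [0, 0, 28], [0, 0, 35], [0, 0, 42], [0, 0, 49], [0, 0, 56], [0, 0, 63], [0, 0, 70], [0, 0, 72], [0, 0, 72], [0, 0, 72]], "jaw": [5.5, 5.5, 5.5, 5.5, 5.5, 5.5, 5.5, 5.5, 5.5, 5.5, 5.5, 5.5, 5.5], "force": 80}}

```text
clock: 1.23
ee_pos: [575.2, 266.1, 230.9]
ee_rot: [[0.946, 0.324, -0.003], [0.324, -0.946, 0.007], [-0.001, -0.008, -1.0]]
force: [0.1, 0.0, -0.6]
width: 55.1
grasp_force: 0.0
```

Run:
```python
from rig import bot
import cv2,numpy as np
s=bot.get_state();f=bot.grab_frame('wrist')
T=np.eye(4);T[:3,:3]=s['ee_rot'];T[:3,3]=s['ee_pos']
f['pose']=T@f['mount'];np.savez('w1.npz',**{k:np.array(v) for k,v in f.items()})
print(np.round(s['joint_positions'],2),np.round(T,2).tolist(),f['color'].shape)
cv2.imwrite('pics/w1.png',f['color'][:,:,::-1])
g=bot.grab_frame('side');np.savez('side1.npz',**{k:np.array(v) for k,v in g.items()})
c=cv2.resize(g['color'][140:198,255:333],None,fx=5,fy=5,interpolation=cv2.INTER_CUBIC)
cv2.imwrite('pics/s1.png',c[:,:,::-1])
```

```text
[0.33 0.5  0.28 1.34 0.01 3.14] [[0.95, 0.32, -0.0, 575.2], [0.32, -0.95, 0.01, 266.08], [-0.0, -0.01, -1.0, 230.94], [0.0, 0.0, 0.0, 1.0]] (384, 512, 3)
```

View pics/w1.png

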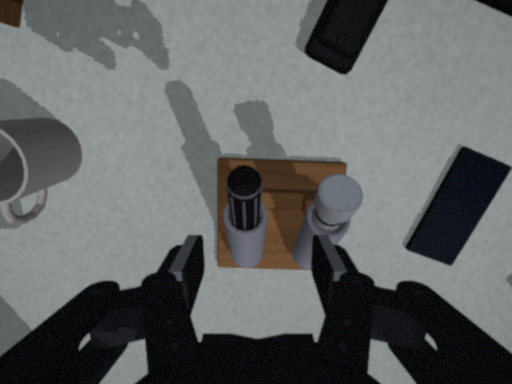

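Wrist view: the black dome is centred at about (244,180) and the handle enters the tube near (245,222). The torch head is at (340,198) and the foot's far edge runs from (219,158) to (347,163). Joint 6 sits at its limit, so the gripper needs a half turn back. I'll measure first.

Run:
```python
from h import *
np.set_printoptions(precision=1,suppress=True)
a=np.load('scene0.npz');b=np.load('side0.npz');w=np.load('w1.npz')
print('dome',tri(ray(a,(309.6,149.2)),ray(b,(243,263)),ray(w,(244,180))))
p=[plane(w,q,12) for q in [(219,158),(347,163),(219,267)]];print(p)
d=p[0]-p[1];print('yaw',np.degrees(np.arctan2(d[1],d[0]))-90)
# handle axis by mask of black in tube region
g=cv2.cvtColor(w['color'],cv2.COLOR_RGB2GRAY)[160:235,215:275]
m=(g<70).astype(np.uint8);n,l,st,c=cv2.connectedComponentsWithStats(m)
k=1+st[1:,4].argmax();ys,xs=np.where(l==k);print(st[k],c[k])
for y in range(0,75,6):
    r=xs[ys==y]
    if len(r):print(y+160,r.min()+215,r.max()+215)
```

```text
dome (array([585.9, 280.9, 144.7]), [0.5, 0.3, 0.6])
[array([567.9, 314.3,  12. ]), array([612.6, 165.2,  12. ]), array([425.3, 271.4,  12. ])]
yaw 16.71552145574367
[   2    0   58   75 3372] [28.4 32.4]
160 218 274
166 218 274
172 217 274
178 218 274
184 218 274
190 217 274
196 218 274
202 218 274
208 218 260
214 218 262
220 218 261
226 218 257
232 218 227
```

Request:
{"fn": "servo_tool", "kwargs": {"slide": [[0, 0, 0], [0, 0, 0], [0, 0, 0], [0, 0, 0], [0, 0, 0], [0, 0, 0], [0, 0, 0], [0, 0, 0], [0, 0, 0], [0, 0, 0], [0, 0, 0], [0, 0, 0], [0, 0, 0], [0, 0, 0], [0, 0, 0], [0, 0, 0], [0, 0, 0], [0, 0, 0], [0, 0, 0], [0, 0, 0]], "rotation": [[0, 0, -7], [0, 0, -14], [0, 0, -21], [0, 0, -28], [0, 0, -35], [0, 0, -42], [0, 0, -49], [0, 0, -56], [0, 0, -63], [0, 0, -70], [0, 0, -77], [0, 0, -84], [0, 0, -91], [0, 0, -98], [0, 0, -105], [0, 0, -112], [0, 0, -119], [0, 0, -126], [0, 0, -133], [0, 0, -140]], "jaw": [5.5, 5.5, 5.5, 5.5, 5.5, 5.5, 5.5, 5.5, 5.5, 5.5, 5.5, 5.5, 5.5, 5.5, 5.5, 5.5, 5.5, 5.5, 5.5, 5.5]}}

```text
clock: 3.0
ee_pos: [575.2, 266.1, 231.5]
ee_rot: [[-0.935, 0.354, -0.003], [0.354, 0.935, 0.008], [0.005, 0.006, -1.0]]
force: [1.1, 0.3, 0.2]
width: 54.6
grasp_force: 0.0
```

Request:
{"fn": "servo_tool", "kwargs": {"slide": [[0, 0, 0], [0, 0, 0], [0, 0, 0], [0, 0, 0], [0, 0, 0], [0, 0, 0], [0, 0, 0], [0, 0, 0]], "rotation": [[0, 0, -7], [0, 0, -14], [0, 0, -21], [0, 0, -28], [0, 0, -35], [0, 0, -39], [0, 0, -39], [0, 0, -39]], "jaw": [5.5, 5.5, 5.5, 5.5, 5.5, 5.5, 5.5, 5.5]}}

```text
clock: 3.67
ee_pos: [575.2, 266.3, 231.4]
ee_rot: [[-0.952, -0.306, -0.003], [-0.306, 0.952, 0.008], [0.0, 0.008, -1.0]]
force: [-0.3, 0.4, 0.7]
width: 54.7
grasp_force: 0.0
```

Run:
```python
from rig import bot
import numpy as np
s=bot.get_state();R=np.array(s['ee_rot'])
print(np.round(s['joint_positions'],2),s['clock'],s['ee_pos'],'yaw x',np.degrees(np.arctan2(R[1,0],R[0,0])))
print(R.T@(np.array([570.3,275,110])-s['ee_pos']))
```

```text
[0.33 0.5  0.28 1.34 0.01 0.02] 3.6667 [575.21306053 266.30625364 231.41658336] yaw x -162.17321887093883
[  1.99590004   8.81434818 121.49086284]
```

Request:
{"fn": "servo_tool", "kwargs": {"slide": [[0.2, 0.9, 1], [0.2, 0.9, 3], [0.2, 0.9, 5], [0.2, 0.9, 7], [0.2, 0.9, 8], [0.2, 0.9, 8], [0.2, 0.9, 8]], "rotation": [[0, 0, 0], [0, 0, 0], [0, 0, 0], [0, 0, 0], [0, 0, 0], [0, 0, 0], [0, 0, 0]], "jaw": [5.5, 5.5, 5.5, 5.5, 5.5, 5.5, 5.5]}}

```text
clock: 4.25
ee_pos: [570.0, 275.1, 151.3]
ee_rot: [[-0.951, -0.308, -0.004], [-0.308, 0.951, 0.007], [0.001, 0.008, -1.0]]
force: [0.9, -1.1, 0.8]
width: 54.9
grasp_force: 0.0
```

Run:
```python
from rig import bot
import numpy as np,cv2
s=bot.get_state();R=np.array(s['ee_rot'])
f=bot.grab_frame('wrist');cv2.imwrite('pics/w2.png',f['color'][:,:,::-1])
print(R.T@(np.array([570.3,275,110])-s['ee_pos']))
T=np.eye(4);T[:3,:3]=R;T[:3,3]=s['ee_pos'];C=np.linalg.inv(T@f['mount'])
e=np.array([589.2,281,148.5]);u=np.array([.674,.2126,.707])
P=np.array([e-0*u,e-28*u,e-65*u]);q,_=cv2.projectPoints(P,cv2.Rodrigues(C[:3,:3])[0],C[:3,3],f['camera_matrix'],f['dist_coeffs']);print(q[:,0])
```

```text
[-0.33958635 -0.53330857 41.32603716]
[[257.10132565 278.84922398]
 [257.09029571 231.22011251]
 [257.07841891 178.06522854]]
```

View pics/w2.png

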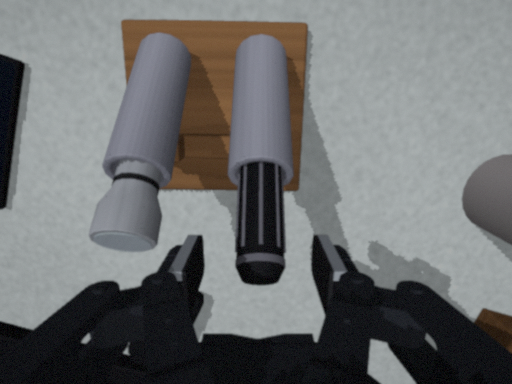

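The handle is centred at column 261 with its end at row 282, about 2 mm right of the prediction. The fingers straddle it and the torch on the left is clear. I'll descend and grip.

Request:
{"fn": "servo_tool", "kwargs": {"slide": [[0, 0.15, 1], [0, 0.15, 2], [0, 0.15, 3], [0, 0.15, 4.1], [0, 0.15, 4.1], [0, 0.15, 4.1], [0, 0.15, 4.1], [0, 0.15, 4.1], [0, 0.15, 4.1], [0, 0.15, 4.1], [0, 0.15, 4.1], [0, 0.15, 4.1]], "rotation": [[0, 0, 0], [0, 0, 0], [0, 0, 0], [0, 0, 0], [0, 0, 0], [0, 0, 0], [0, 0, 0], [0, 0, 0], [0, 0, 0], [0, 0, 0], [0, 0, 0], [0, 0, 0]], "jaw": [5.5, 5.5, 5.5, 5.5, 5.5, 2, 2, 2, 2, 2, 2, 2], "force": 80}}

```text
clock: 5.3
ee_pos: [569.9, 277.3, 110.8]
ee_rot: [[-0.951, -0.309, -0.002], [-0.309, 0.951, 0.008], [-0.001, 0.008, -1.0]]
force: [-0.6, 0.1, 1.5]
width: 25.9
grasp_force: 78.6
```

Request:
{"fn": "servo_tool", "kwargs": {"slide": [[-0.4, 0, -0.4], [-1, 0, -1], [-1.7, 0, -1.7], [-2.4, 0, -2.4], [-3.1, 0, -3.1], [-3.8, 0, -3.8], [-4.5, 0, -4.5], [-5, 0, -5], [-5, 0, -5], [-5, 0, -5]], "rotation": [[0, 0, 0], [0, 0, 0], [0, 0, 0], [0, 0, 0], [0, 0, 0], [0, 0, 0], [0, 0, 0], [0, 0, 0], [0, 0, 0], [0, 0, 0]], "jaw": [2, 2, 2, 2, 2, 2, 2, 2, 2, 2]}}

```text
clock: 6.13
ee_pos: [618.0, 292.3, 160.6]
ee_rot: [[-0.951, -0.309, -0.002], [-0.309, 0.951, 0.008], [-0.001, 0.008, -1.0]]
force: [0.1, 0.1, -1.2]
width: 26.1
grasp_force: 78.6
```

Request:
{"fn": "servo_tool", "kwargs": {"slide": [[-0.7, 0, -0.7], [-1.4, 0, -1.4], [-2.1, 0, -2.1], [-2.8, 0, -2.8], [-3, 0, -3.2], [-3, 0, -3.2], [-3, 0, -3.2]], "rotation": [[0, 0, 0], [0, 0, 0], [0, 0, 0], [0, 0, 0], [0, 0, 0], [0, 0, 0], [0, 0, 0]], "jaw": [2, 2, 2, 2, 2, 2, 2]}}

```text
clock: 6.72
ee_pos: [645.7, 301.1, 192.1]
ee_rot: [[-0.951, -0.309, -0.003], [-0.309, 0.951, 0.007], [0.001, 0.008, -1.0]]
force: [0.3, -0.8, -0.9]
width: 25.9
grasp_force: 78.5
```

Run:
```python
from rig import bot
import numpy as np,cv2
s=bot.get_state();print(np.round(s['joint_positions'],2))
f=bot.grab_frame('side');g=bot.grab_frame('scene')
z=lambda im:cv2.resize(im,(400,400),interpolation=cv2.INTER_CUBIC)
cv2.imwrite('pics/s2.png',np.hstack([z(f['color'][190:310,190:310]),z(g['color'][90:210,240:360])])[:,:,::-1])
```

```text
[0.34 0.7  0.51 1.38 0.01 0.03]
```

View pics/s2.png

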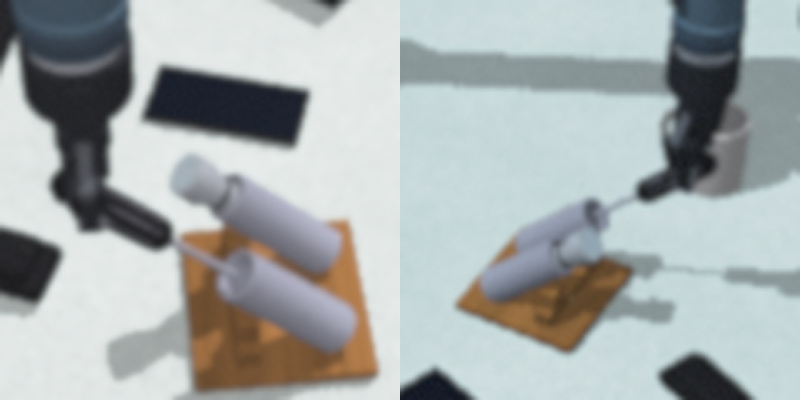

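Request:
{"fn": "servo_tool", "kwargs": {"slide": [[-0.3, 0, -0.6], [-0.3, 0, -1.5], [-0.3, 0, -3], [-0.3, 0, -4.5], [0, 0, -6], [0.5, 0, -7.5], [1.5, 0, -9], [3, 0, -10], [4, 0, -10], [5, 0, -10], [6, 0, -10], [7, 0, -10], [8, 0, -10], [8, 0, -10], [8, 0, -10], [8, 0, -10], [8, 0, -10]], "rotation": [[0, 0, 0], [0, 0, 0], [0, 0, 0], [0, 0, 0], [0, 0, 0], [0, 0, 0], [0, 0, 0], [0, -6, 0], [0, -12, 0], [0, -18, 0], [0, -24, 0], [0, -30, 0], [0, -36, 0], [0, -42, 0], [0, -45, 0], [0, -45, 0], [0, -45, 0]], "jaw": [2, 2, 2, 2, 2, 2, 2, 2, 2, 2, 2, 2, 2, 2, 2, 2, 2]}}

```text
clock: 8.23
ee_pos: [564.0, 273.8, 286.3]
ee_rot: [[-0.68, -0.309, 0.665], [-0.216, 0.951, 0.222], [-0.701, 0.008, -0.713]]
force: [-0.0, 0.3, -0.3]
width: 25.9
grasp_force: 78.6
```

Run:
```python
from rig import bot
import numpy as np,cv2
s=bot.get_state();print(np.round(s['joint_positions'],2))
f=bot.grab_frame('side');g=bot.grab_frame('scene')
z=lambda im:cv2.resize(im,(400,400),interpolation=cv2.INTER_CUBIC)
cv2.imwrite('pics/s3.png',np.hstack([z(f['color'][150:290,190:330]),z(g['color'][60:200,220:360])])[:,:,::-1])
```

```text
[ 0.37 -0.1  -0.68  0.22 -0.03  0.04]
```

View pics/s3.png

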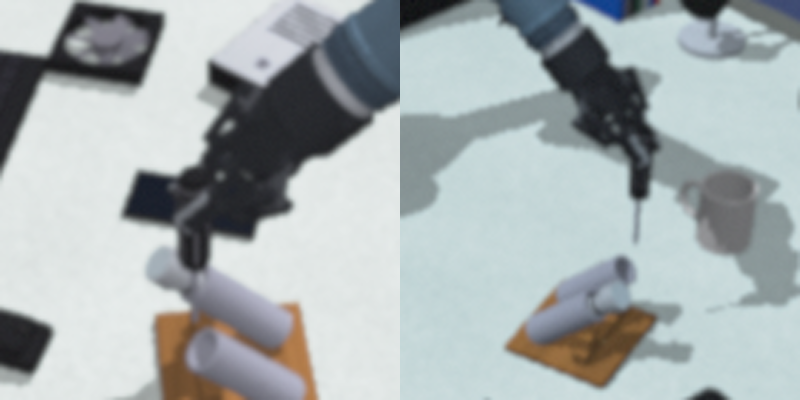

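Request:
{"fn": "servo_tool", "kwargs": {"slide": [[-2, 0, -2.1], [-4.2, 0, -4.3], [-4.2, 0, -4.3], [-3.5, -3.3, -5], [-2.8, -6.6, -5.7], [-2.1, -9.9, -6.4], [-1.4, -13.2, -7.1], [-0.8, -16.5, -7.8], [-0.1, -19.8, -8.5], [0.6, -23, -9.2], [1.3, -26.3, -10], [2, -29.6, -10.7], [2.7, -32.9, -11.4], [3.4, -36.2, -12.1], [4, -39.5, -12.8], [4.7, -42.8, -13.5], [5.4, -46.1, -14.2], [5.4, -46.1, -14.2], [5.4, -46.1, -14.2], [5.4, -46.1, -14.2]], "rotation": [[0, 0, 0], [0, 0, 0], [0, 0, 0], [1.9, 0, 1.9], [3.8, 0, 3.9], [5.7, 0, 5.8], [7.6, 0, 7.7], [9.5, 0, 9.7], [11.4, 0, 11.6], [13.3, 0, 13.5], [15.2, 0, 15.5], [17.1, 0, 17.4], [19, 0, 19.4], [20.9, 0, 21.3], [22.8, 0, 23.2], [24.7, 0, 25.2], [26.6, -0.3, 27.1], [26.6, -0.3, 27.1], [26.6, -0.3, 27.1], [26.6, -0.3, 27.1]], "jaw": [2, 2, 2, 2, 2, 2, 2, 2, 2, 2, 2, 2, 2, 2, 2, 2, 2, 2, 2, 2]}}

```text
clock: 10.0
ee_pos: [582.1, -206.5, 353.1]
ee_rot: [[-0.661, 0.342, 0.668], [0.251, 0.94, -0.233], [-0.707, 0.014, -0.707]]
force: [-0.1, 0.3, -0.7]
width: 25.9
grasp_force: 79.0
```

Run:
```python
from rig import bot
import numpy as np,cv2
s=bot.get_state();print(np.round(s['joint_positions'],2),s['clock'],s['ee_pos'])
f=bot.grab_frame('side');g=bot.grab_frame('scene')
for n,k in(('side2',f),('scene2',g)):np.savez(n+'.npz',**{a:np.array(v) for a,v in k.items()})
z=lambda im:cv2.resize(im,(400,500),interpolation=cv2.INTER_CUBIC)
cv2.imwrite('pics/s4.png',np.hstack([z(f['color'][90:190,250:330]),z(g['color'][150:250,160:240])])[:,:,::-1])
```

```text
[-0.5  -0.17 -0.57  0.4   0.12 -0.1 ] 10.0 [ 582.11483194 -206.54864486  353.06264479]
```

View pics/s4.png

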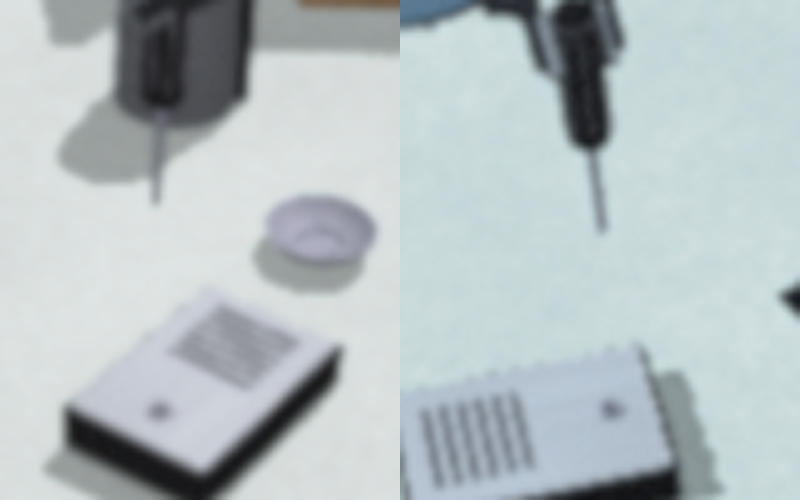

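Crops: the tip is at side (280.8,130.2) and scene (200,196). The shaft top is at side (282,112) and scene (198.2,179.6). The screw is at side (281.4,171.6) and scene (202,231.2).

Run:
```python
from h import *
from rig import bot
np.set_printoptions(precision=2,suppress=True)
a=np.load('scene2.npz');b=np.load('side2.npz');s=bot.get_state();R=np.array(s['ee_rot'])
t,e1=tri(ray(a,(200,196)),ray(b,(280.8,130.2)))
h,e2=tri(ray(a,(198.2,179.6)),ray(b,(282,112)))
sc,e3=tri(ray(a,(202,231.2)),ray(b,(281.4,171.6)))
print('tip',t,e1,'shafttop',h,e2,'screw',sc,e3)
d=h-t;print(np.linalg.norm(d),'tilt',np.degrees(np.arctan2(d[:2],d[2])))
print('tip in tool',R.T@(t-s['ee_pos']),'u pred',R@[-.707,0,-.707],'nominal tip',s['ee_pos']-18.7*R[:,2]-[0,0,152])
```

```text
tip [ 572.13 -201.04  213.96] [0.6, 0.6] shafttop [ 571.44 -200.56  281.99] [0.9, 0.9] screw [ 562.58 -202.69   43.21] [0.0, 0.0]
68.0293697065607 tilt [-0.58  0.41]
tip in tool [104.97  -1.02  90.46] u pred [-0.   -0.01  1.  ] nominal tip [ 569.13 -201.06  213.38]
```

Request:
{"fn": "servo_tool", "kwargs": {"slide": [[1.5, -0.2, 1.3], [3, -0.4, 2.7], [4.5, -0.6, 4], [6, -0.6, 5.4], [7.5, -0.6, 6.7], [8.5, -0.6, 7.4], [8.5, -0.6, 7.4], [8.5, -0.6, 7.4], [8.5, -0.6, 7.4], [8.5, -0.6, 7.4]], "rotation": [[0, 0, 0], [0, 0, 0], [0, 0, 0], [0, 0, 0], [0, 0, 0], [0, 0, 0], [0, 0, 0], [0, 0, 0], [0, 0, 0], [0, 0, 0]], "jaw": [2, 2, 2, 2, 2, 2, 2, 2, 2, 2]}}

```text
clock: 10.93
ee_pos: [573.2, -207.8, 241.1]
ee_rot: [[-0.66, 0.341, 0.669], [0.249, 0.94, -0.233], [-0.708, 0.013, -0.706]]
force: [0.3, -0.2, -1.2]
width: 26.0
grasp_force: 79.0
```

Run:
```python
from rig import bot
import numpy as np,cv2
s=bot.get_state();R=np.array(s['ee_rot']);np.set_printoptions(precision=3,suppress=True)
print(s['qd'],s['clock'],s['ee_pos'],'u',R@[-.707,0,-.707],'tip',s['ee_pos']+R@[104.97,-1.02,90.46])
f=bot.grab_frame('side');g=bot.grab_frame('scene')
for n,k in(('side3',f),('scene3',g)):np.savez(n+'.npz',**{a:np.array(v) for a,v in k.items()})
z=lambda im:cv2.resize(im,(400,500),interpolation=cv2.INTER_CUBIC)
cv2.imwrite('pics/s5.png',np.hstack([z(f['color'][90:190,250:330]),z(g['color'][150:250,160:240])])[:,:,::-1])
```

```text
[-0.006 -0.001  0.001 -0.003 -0.    -0.001] 10.9333 [ 573.247 -207.775  241.058] u [-0.006 -0.012  1.   ] tip [ 564.077 -203.618  102.85 ]
```

View pics/s5.png

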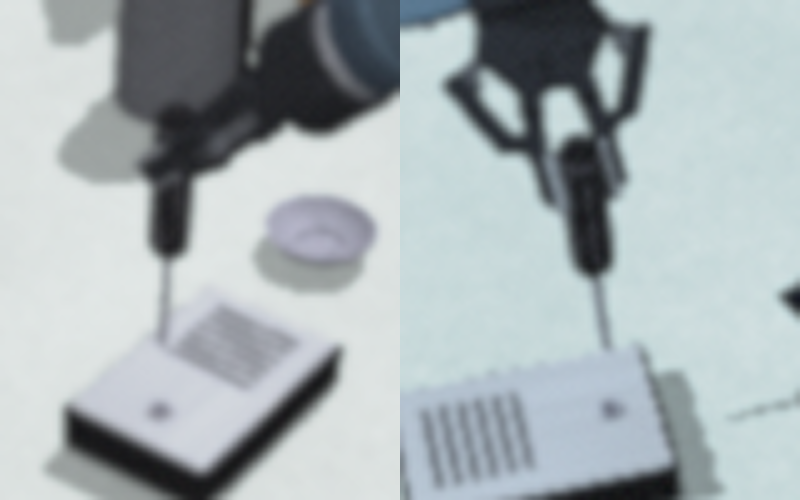

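The tip is over the screw line at side (282.6,158) and scene (201.2,218.8). About 32 mm of descent is left.

Request:
{"fn": "servo_tool", "kwargs": {"slide": [[0.6, 0, 0.5], [1.2, 0, 1.1], [1.8, 0, 1.7], [2.3, 0, 2.2], [2.3, 0, 2.2], [2.3, 0, 2.2], [2.3, 0, 2.2], [2.3, 0, 2.2]], "rotation": [[0, 0, 0], [0, 0, 0], [0, 0, 0], [0, 0, 0], [0, 0, 0], [0, 0, 0], [0, 0, 0], [0, 0, 0]], "jaw": [2, 2, 2, 2, 2, 2, 2, 2]}}

```text
clock: 11.7
ee_pos: [571.8, -207.1, 207.6]
ee_rot: [[-0.662, 0.342, 0.667], [0.251, 0.94, -0.233], [-0.707, 0.013, -0.708]]
force: [-0.0, 0.0, -0.9]
width: 25.9
grasp_force: 79.0
```

Run:
```python
from rig import bot
from h import *
np.set_printoptions(precision=2,suppress=True)
a=np.load('scene3.npz');b=np.load('side3.npz');print('prev tip',tri(ray(a,(201.2,218.8)),ray(b,(282.6,158))))
s=bot.get_state();R=np.array(s['ee_rot'])
print(s['qd'],s['clock'],'u',R@[-.707,0,-.707],'tip',s['ee_pos']+R@[104.97,-1.02,90.46])
f=bot.grab_frame('side');g=bot.grab_frame('scene')
for n,k in(('side4',f),('scene4',g)):np.savez(n+'.npz',**{a:np.array(v) for a,v in k.items()})
z=lambda im:cv2.resize(im,(400,500),interpolation=cv2.INTER_CUBIC)
cv2.imwrite('pics/s6.png',np.hstack([z(f['color'][90:190,250:330]),z(g['color'][150:250,160:240])])[:,:,::-1])
```

```text
prev tip (array([ 562.04, -200.84,  103.16]), [1.3, 1.3])
[ 0. -0.  0. -0.  0.  0.] 11.7 u [-0.   -0.01  1.  ] tip [ 562.33 -202.78   69.4 ]
```

View pics/s6.png

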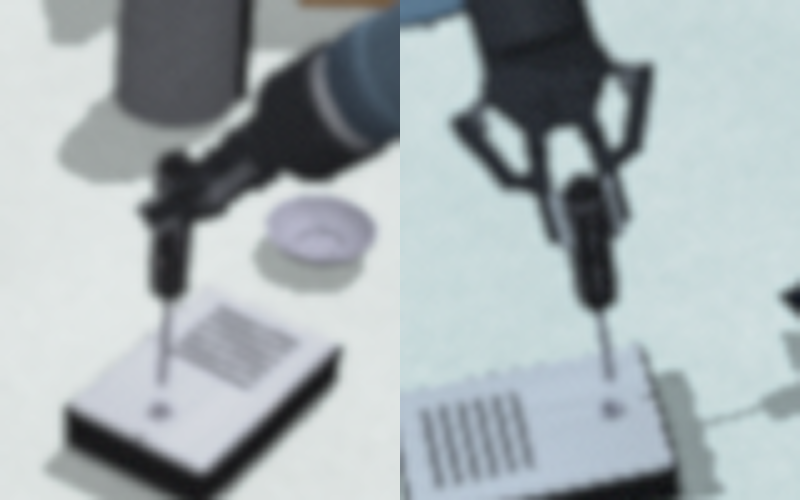

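The tip is at side crop (162,384) and scene crop (611,380), directly above the screw at (160,410) and (612,408). It's about 24 mm up, vertical and still, so I'm handing in.

```bash
python3 -c "
from rig import bot
print(bot.sign_off())"
```

```text
the job is handed in; nothing more can be done
None
```

I handed the job in with the gripper holding the screwdriver upright and still, blade down, its tip measured about 24 mm above the screw and centred to within about 2 mm; the verdict was not returned.

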